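# Crank the photo turntable to its next view

### The arm

A 6-joint arm with a two-finger parallel gripper is mounted at the origin on the work surface. World frame = base frame: x ahead of the robot, y to its left, z up, the work surface at z = 0. Lengths are in m, angles in rad, forces in N, time in s.
With the tool pointing down it reaches from about 0.275 to 0.75 m from the base axis. Payload 10.2 kg.
Tool frame: the origin (TCP) lies midway between the tips of the shut fingers; the grasp point (between the pads) lies 19 mm behind it (env.hold_point_z is the distance from the TCP to the grasp point, in m); x points along the fingers, z is the direction in which the jaws open and shut, and the axes are right-handed (so a half turn about x gives the same grasp; the last joint's range is limited). The gripper opens to 85 mm and grips with 20 to 120 N. Pads are 22 mm wide; open, the fingers measure 114 mm over their backs; the gripper's body (76 mm by 85 mm) begins 54 mm behind the grasp point. The pads swing forward as they close: fully open they stand 13 mm farther back than shut.
Start: joints at [1.113, 0.313, 1.498, -0, 1.331, -0.223], TCP at [0.122, 0.511, 0.231] pointing down, gripper open.
Joint ranges: [-2.94, 2.94], [-0.97, 2.17], [0.19, 2.56], [-1.23, 4.37], [0.02, 3.11], [-2.88, 2.88]. Speed limits (rad/s): [2.39, 2.39, 3.01, 3.14, 3.14, 3.14].

### API

Orientations are given as a unit quaternion [x, y, z, w].
In Python, from bench import env, kinematics, monitor, eyes, job gives the robot as it stands. The module is installed in compiled form; this text tells all that it offers. Calls block until the motion is done:
- env.reach(position, orientation): joint-space move of the TCP to a pose.
- env.movel(position, velocity=0.15, frame=None, guard=None): straight line of the TCP; frame=None keeps the orientation; velocity is the mean speed in m/s. With guard (N) it stops when the force on the tool has changed by that much, and returns True; else False.
- env.set_joints(angles): joint-space move.
- env.release() and env.close_gripper(effort=None): open the fingers fully, or close them until they stop; effort is the grip in N (None keeps the last).
- env.hold(seconds).
- kinematics.ik(position, orientation): joint angles nearest the present ones, or None.
- monitor.sense(): the state.
- eyes.grab_frame(name): name is "scene" or "top"; returns a dict with "frame" (420x560x3 uint8, red, green, blue), "mtx" (3x3 intrinsics, pixels), "view" (4x4, takes a point from world to camera coordinates). Camera axes: x right, y down, z forward; pixel columns grow to the right and rows downward; lengths in m; the calibration is good to about 2 mm. A picture is of the moment at which its call begins. There is no depth.
A pose or a line that the arm cannot do raises env.MotionError and nothing moves.
- job.hand_in(): hands the job in, once; it reports no verdict.
The state is a dict: "clock": time; "joints": joint angles; "qvel": joint speeds; "joint_efforts": joint torques, N m; "position": TCP position; "ee_rot": TCP orientation; "contact_force": force on the tool from outside, world axes, zero at the start; "ft_torque": the same for the moment, N m; "finger_gap": opening from 0.0 (shut) to 1.0 (fully open).
Only numpy, scipy, OpenCV 4.12 (cv2) and the standard library are available. Lean on these libraries where they do the work, as an engineer would, in place of code of your own. Each camera call takes 0.05 s, during which the arm holds its last target. There are 200 camera calls.

### The job

Turn the mug on the photo turntable to its next view: pick up the crank with the square hub by its grip, fit it right down on the square drive shaft of the grey gearbox, and wind it clockwise (seen from above), about two full circles, until the dark pointer on the turntable's rim stands at the index post. Leave the crank on the shaft, and do not push the turntable itself.

Things in the scene. Friction and masses are not known exactly. Their poses are not given: they have to be found in the camera images.
- crank_grip (a point): Grip of the right crank (SQUARE hub; a like crank with a round hub does not fit). Black upright cylinder, 24 mm across, spanning 14 to 58 mm above the crank's underside; turns on the crank about its own axis, stiffly (0.08 Nm). Point: its centre, 36 mm above the underside. Axes are the crank's: x from hub to grip, z up. The crank lies flat on the table, about 0.2 kg, mostly hub.
- crank_hub (a point): Centre of that crank's hub: aluminium block 38 x 38 mm, 30 mm tall, with a square hole 20 x 20 mm right through, sides along the crank's x and y. Point: on the hole's axis, 15 mm above the flat underside. The grip's axis is 75 mm from it along x, joined by a flat bar 18 mm wide, 12 mm tall, level with the underside.
- shaft_top (a point): Tip of the upright steel shaft, 16 mm square, sides along this point's x and y, on a grey gearbox 110 x 110 x 60 mm. It stands 40 mm above a round shoulder on which the fitted hub rests (hub centre then 25 mm below the tip); its top 14 mm taper to 6 mm. The crank fits in any quarter turn, with 17 degrees of play each way. It turns easily clockwise, has a stop the other way, and stays where left.
- turntable: White disc, 210 mm across, with a mug fixed on it (top 137 mm above the table). Origin on its upright turning axis, 42 mm above the table, 220 mm from the shaft's axis. Geared to the shaft: it turns the same way, one sixth as far. Not to be touched.
- pointer (a point): Outer end of the dark steel pointer bar (36 x 12 mm, 8 mm tall) on the disc's rim, 105 mm from its turning axis; it goes round with the disc. At the start it is about 90 to 145 degrees of disc short of the index, that is about 1.5 to 2.4 turns of the crank.
- index_mark (a point): The point on the disc's rim, 105 mm from the turning axis, marked by the fixed index post beside the disc (dark, 16 mm square, 66 mm tall, with a small steel tooth on top pointing at the disc's centre). The pointer comes to it by winding clockwise.
Things that resemble listed ones, but are neither listed nor needed, are in the scene too. What is shaped like the part that bears crank_grip but green is not meant.

How it is judged:
On the way:
1. the square-hubbed crank is fitted down on the drive shaft (horizontal distance between crank_hub and shaft_top below 0.01 m and z of crank_hub in the frame of shaft_top below -0.015 m), for 0.2 s.
At the end, for the whole second after the job is handed in: The pointer's end is within 25 mm of the index mark (about 13 degrees of the disc) and the turntable is at rest; the square-hubbed crank is still on the shaft, its hub within 10 mm of the shaft's axis and no more than 10 mm above fully down (all of step 1 and horizontal distance between pointer and index_mark below 0.025 m and angular speed of turntable below 0.05 rad/s); the robot touches nothing.
It fails at once if the robot pushes the turntable or what stands on it (contact force between any of the fingers, the arm and turntable above 1.5 N).
It also fails if it takes over 72 s, if anything falls off the work surface, if the arm or the gripper's body presses on something with over 40 N, if the wrist force passes 120 N, or if a joint passes its speed limit or range.

## Working session

There is one attempt and no reset: what is moved stays moved. The work goes in short steps, each a Python script; the robot and the scene stay as the last script left them, time stands still between calls to the robot, and variables do not carry over. Pictures are saved under pics/ and viewed, about 8 in all and at most 12, crops included, and the job is handed in when it is done.

```bash
mkdir -p pics
cat > h.py <<'E'
import numpy as np, cv2
from bench import env, kinematics, monitor, eyes, job
def cam(n):
    f=eyes.grab_frame(n); return f["frame"],np.array(f["mtx"]),np.array(f["view"])
def ray(c,uv):
    _,K,V=c; R=V[:3,:3]; o=-R.T@V[:3,3]; d=R.T@np.linalg.inv(K)@np.array([uv[0],uv[1],1.]); return o,d/np.linalg.norm(d)
def onz(c,uv,z):
    o,d=ray(c,uv); return o+d*(z-o[2])/d[2]
def tri(c1,u1,c2,u2):
    o1,d1=ray(c1,u1);o2,d2=ray(c2,u2)
    t=np.linalg.lstsq(np.c_[d1,-d2],o2-o1,rcond=None)[0]
    a=o1+t[0]*d1;b=o2+t[1]*d2; return (a+b)/2,np.linalg.norm(a-b)
def proj(c,p):
    _,K,V=c; q=K@(V[:3,:3]@np.asarray(p)+V[:3,3]); return q[:2]/q[2]
def save(im,n,s=1): cv2.imwrite('pics/'+n,cv2.resize(im[...,::-1],None,fx=s,fy=s,interpolation=cv2.INTER_CUBIC))
E
python3 - <<'E'
from h import *
import pickle
d={}
for n in("scene","top"):
    c=cam(n); d[n]=c; save(c[0],n+'0.png',1.4); R=c[2][:3,:3]; print(n,c[1].round(1).tolist(),(-R.T@c[2][:3,3]).round(3),R[2].round(3))
pickle.dump(d,open('c0.pkl','wb')); print(monitor.sense())
E
```

```text
scene [[424.8, 0.0, 288.2], [0.0, 424.8, 213.5], [0.0, 0.0, 1.0]] [0.94  0.777 0.877] [-0.375 -0.674 -0.637]
top [[512.8, 0.0, 277.7], [0.0, 512.8, 208.9], [0.0, 0.0, 1.0]] [ 0.286 -0.044  1.624] [ 0.151 -0.003 -0.989]
{'clock': 0.1, 'joints': array([ 1.11260518e+00,  3.13373860e-01,  1.49833596e+00, -2.31553261e-05,
        1.33100130e+00, -2.23412978e-01]), 'qvel': array([ 1.42686754e-06, -2.79625429e-03, -3.39016956e-03,  5.29052106e-04,
        2.76491050e-03, -9.91795740e-05]), 'joint_efforts': array([ 2.99232503e-03, -4.12895000e+01, -2.60142374e+01, -1.91113954e-04,
        3.05454887e-03,  3.79705261e-05]), 'position': array([0.12205257, 0.51038672, 0.2308121 ]), 'ee_rot': array([-0.43817779,  0.55547102,  0.43782328,  0.55476387]), 'contact_force': array([ 0.27452036, -0.21198648,  0.43174866]), 'ft_torque': array([-0.00954477,  0.05013015, -0.01010187]), 'finger_gap': 0.99711223958969}
```

View pics/scene0.png

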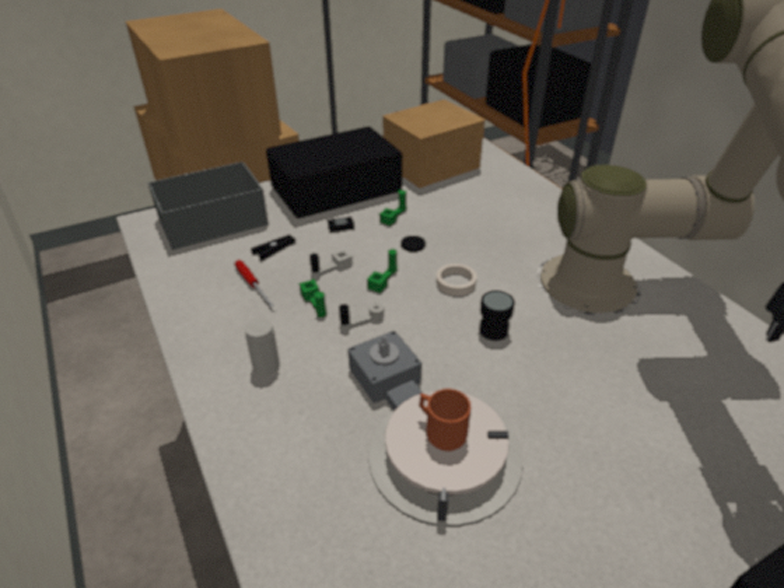

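View pics/top0.png

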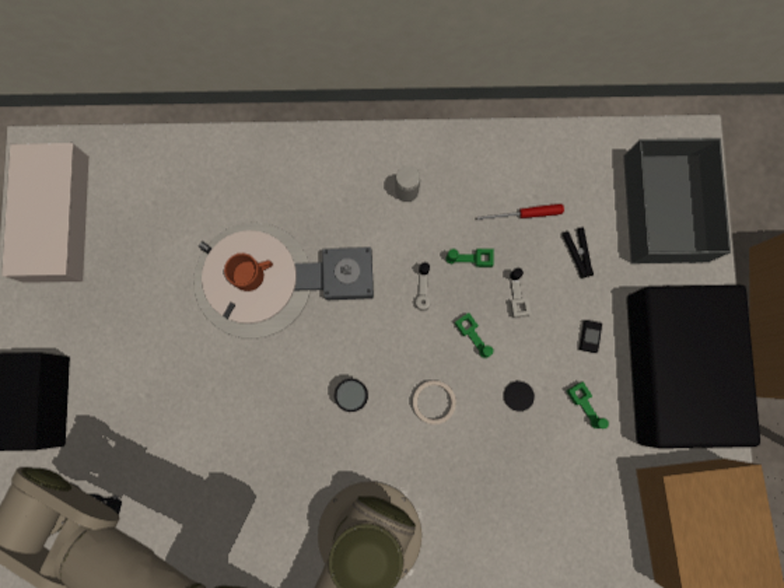

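The top view (1.4x scale) shows two white cranks: the round-hub one at about (423,300) and the square-hub one at about (519,310), with its grip at (517,273). Green look-alikes are at (470,257), (473,335) and (588,405). In the scene view the square one is the farther crank, grip at (315,263) and hub at (342,260). The shaft is at top (347,270), the pointer is either (228,311) or (204,246), and the index post is the one standing off the disc. Next I'll check with a close composite crop.

Run:
```python
from h import *
import pickle
d=pickle.load(open('c0.pkl','rb'))
def crop(n,x,y,w,h,W,H):
    return cv2.resize(d[n][0][y:y+h,x:x+w],(W,H),interpolation=cv2.INTER_CUBIC)
a=np.hstack([crop('top',350,185,50,50,400,300*0+400)[:300*0+400],crop('scene',210,170,50,50,400,400)])
b=np.hstack([crop('top',223,170,50,25,400,200),crop('scene',245,230,60,30,400,200)])
cv2.imwrite('pics/comp1.png',np.vstack([a,b])[...,::-1])
# masks
for n,box in(('top',(335,170,400,240)),('scene',(210,165,262,205))):
    im=d[n][0]; x0,y0,x1,y1=box; s=im[y0:y1,x0:x1]; g=s.max(2)
    for nm,m in(('dark',g<50),('white',s.min(2)>165)):
        k,l,st,ce=cv2.connectedComponentsWithStats(m.astype(np.uint8))
        print(n,nm,[(st[i,:4]+[x0,y0,0,0],st[i,4],(ce[i]+[x0,y0]).round(1)) for i in range(1,k) if st[i,4]>12])
    print(s.reshape(-1,3).mean(0))
```

```text
top dark [(array([364, 192,   9,   8]), np.int32(55), array([368.1, 195.5]))]
top white []
[132.42747253 129.16505495 117.59362637]
scene dark [(array([222, 182,   6,  12]), np.int32(52), array([224.3, 187.4]))]
scene white []
[146.24663462 143.47692308 134.58990385]
```

View pics/comp1.png

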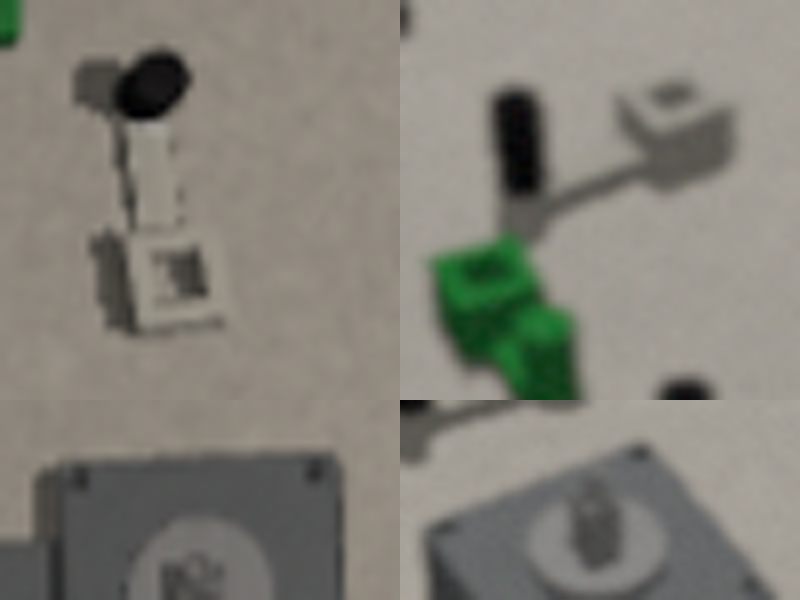

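Run:
```python
from h import *
import pickle
d=pickle.load(open('c0.pkl','rb')); T,S=d['top'],d['scene']
print('grip',tri(T,(368.1,195.5),S,(224.3,187.4)))
print('hubtop',tri(T,(372.4,219.6),S,(244,182.1)), onz(T,(372.4,219.6),.03), onz(S,(244,182.1),.03))
print('shaft',tri(T,(247.9,192.9),S,(273.5,242.7)))
# gearbox top mask & shoulder
def crop(n,x,y,w,h,W,H): return cv2.resize(d[n][0][y:y+h,x:x+w],(W,H),interpolation=cv2.INTER_CUBIC)
a=np.hstack([crop('top',228,173,40,40,400,400)[:300],crop('scene',250,232,50,50,400,400)[:300]])
b=np.hstack([crop('top',135,160,80,75,400,375)[:300],crop('scene',270,275,100,100,400,400)[:300]])
b=np.hstack([crop('top',135,160,88,66,400,300),crop('scene',265,275,108,81+20,400,374)[74:]*0+cv2.resize(S[0][275:375,265:375],(400,300))])
cv2.imwrite('pics/comp2.png',np.vstack([a,b])[...,::-1])
```

```text
grip (array([ 0.56651053, -0.33548285,  0.03563321]), np.float64(0.0022771184845376984))
hubtop (array([ 0.49056622, -0.34723276,  0.02465813]), np.float64(0.0007190562136257816)) [ 0.48956877 -0.34603112  0.03      ] [ 0.49364897 -0.34046129  0.03      ]
shaft (array([0.57143783, 0.03862965, 0.09449061]), np.float64(0.004649787061747624))
```

View pics/comp2.png

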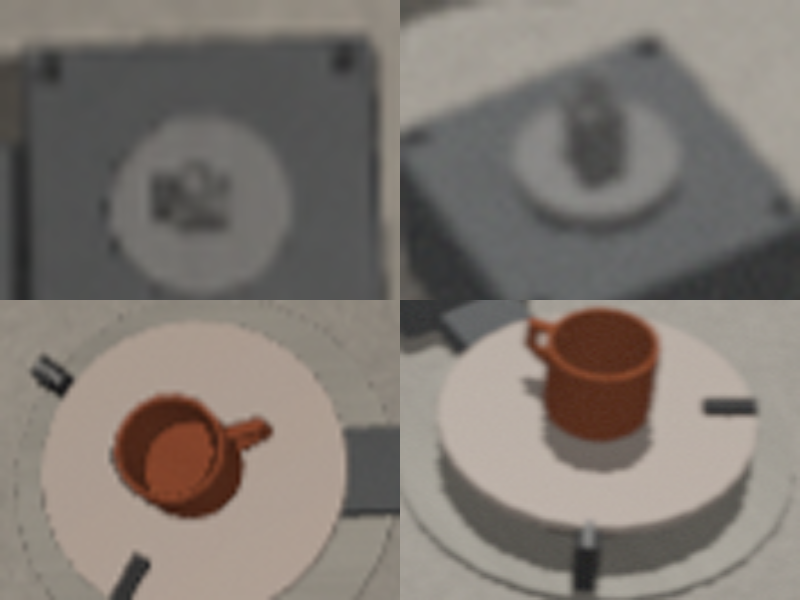

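Comp1 confirms the square hub with a square hole (top px about 372,220). In comp2 the shaft tip is at top (247.7,190.2) and scene (273.4,243.3). The pointer is the bar lying on the disc, with its outer end toward the lower left of the top view. The index is the post at the upper left, off the disc.

Run:
```python
from h import *
import pickle
d=pickle.load(open('c0.pkl','rb')); T,S=d['top'],d['scene']
tip,e=tri(T,(247.7,190.2),S,(273.4,243.3)); print('tip',tip,e)
print('shoulder top-view', onz(T,(248.1,193.3),.07),'scene',onz(S,(250+(597-400)/8,232+155/8),.07))
# gearbox edge yaw (z=.06): corners bolts in top crop, screws
for uv in((22,45),(370,38),(48,67),(343,58)): print('gb',onz(T,(228+uv[0]/10,173+uv[1]/10),.06).round(4))
# shaft lower corners at z=.07
for uv in((150,180),(150,228),(232,180),(228,230)): print('sh',onz(T,(228+uv[0]/10,173+uv[1]/10),.075).round(4))
im=T[0].astype(int); m=((im.min(2)>140)&(im[...,0]-im[...,2]>15)).astype(np.uint8); m[:, :130]=0;m[:,230:]=0
k,l,st,ce=cv2.connectedComponentsWithStats(m); i=1+st[1:,4].argmax(); print(st[i])
c=max(cv2.findContours((l==i).astype(np.uint8),cv2.RETR_EXTERNAL,cv2.CHAIN_APPROX_NONE)[0],key=len)
h=cv2.convexHull(c); el=cv2.fitEllipse(h); print(el)
dc=onz(T,el[0],.042); print('disc',dc, 'r', np.linalg.norm(onz(T,(el[0][0]+el[1][0]/2,el[0][1]),.042)-dc),'dist',np.linalg.norm(dc[:2]-tip[:2]))
pe=onz(T,(228*0+135+118/400*88, 160+(600-300)/300*66),.05); print('ptr approx',pe)
```

```text
tip [0.57647311 0.04079297 0.09705154] 0.0019430371914000545
shoulder top-view [0.57273665 0.04062008 0.07      ] scene [0.57461156 0.04549382 0.07      ]
gb [0.6256 0.0965 0.06  ]
gb [ 0.6259 -0.0119  0.06  ]
gb [0.6184 0.0884 0.06  ]
gb [ 0.6197 -0.0034  0.06  ]
sh [0.5793 0.0559 0.075 ]
sh [0.5643 0.0561 0.075 ]
sh [0.5788 0.0308 0.075 ]
sh [0.5633 0.0321 0.075 ]
[ 144  165   67   65 2540]
((177.14718627929688, 197.20140075683594), (63.89194869995117, 66.73763275146484), 64.95245361328125)
disc [0.56935723 0.26436802 0.042     ] r 0.10001151515157795 dist 0.22368826315048454
ptr approx [0.47847052 0.3116998  0.05      ]
```

```bash
cat >> h.py <<'E'
from scipy.spatial.transform import Rotation as Ro
def quat(a,flip=0):  # jaw axis at yaw a from world y
    z=np.array([-np.sin(a),np.cos(a),0])*(-1 if flip else 1); x=np.array([0,0,-1.]); return Ro.from_matrix(np.c_[x,np.cross(z,x),z]).as_quat()
E
python3 - <<'E'
from h import *
a=np.radians(33)
for f in(0,1):
    q=quat(a,f); print(f,[None if (j:=kinematics.ik(p,q)) is None else np.round(j,2) for p in([.566,-.335,.25],[.566,-.335,.019],[.65,.04,.17],[.57,-.035,.1],[.57,.12,.1],[.49,.04,.1])])
E
```

```text
0 [array([-0.71,  0.61,  1.  , -0.  ,  1.53, -2.86]), array([-0.71,  0.82,  1.27, -0.  ,  1.06, -2.86]), array([-0.12,  0.64,  1.16, -0.  ,  1.34, -2.26]), array([-0.27,  0.54,  1.52, -0.  ,  1.08, -2.41]), array([ 0.01,  0.57,  1.48, -0.  ,  1.1 , -2.14]), array([-0.16,  0.39,  1.76, -0.  ,  0.99, -2.3 ])]
1 [array([-0.71,  0.61,  1.  , -0.  ,  1.53,  0.28]), array([-0.71,  0.82,  1.27, -0.  ,  1.06,  0.28]), array([-0.12,  0.64,  1.16, -0.  ,  1.34,  0.88]), array([-0.27,  0.54,  1.52, -0.  ,  1.08,  0.73]), array([ 0.01,  0.57,  1.48, -0.  ,  1.1 ,  1.  ]), array([-0.16,  0.39,  1.76, -0.  ,  0.99,  0.84])]
```

Flip=1 leaves joint 6 well within its range, so I'll use it to grasp.

Run:
```python
from h import *
q=quat(np.radians(33),1); g=[.5665,-.3355]
env.reach([*g,.22],q)
print(env.movel([*g,.10],.2), env.movel([*g,.020],.08,None,15))
s=monitor.sense();print(s['position'],s['contact_force'])
env.close_gripper(100)
s=monitor.sense();print('closed',s['clock'],s['position'],s['contact_force'],s['ft_torque'],s['finger_gap'])
env.movel([*g,.19],.12); env.hold(.3)
s=monitor.sense();print(s['clock'],s['position'],s['contact_force'],s['ft_torque'],s['finger_gap'])
T,S=cam('top'),cam('scene')
import pickle; pickle.dump({'top':T,'scene':S},open('c1.pkl','wb'))
def cr(c,p,w):
    u,v=proj(c,p).astype(int); u=np.clip(u,w,560-w);v=np.clip(v,w,420-w);print(u-w,v-w); return cv2.resize(c[0][v-w:v+w,u-w:u+w],(400,400),interpolation=cv2.INTER_CUBIC)
p=[.53,-.34,.19]
cv2.imwrite('pics/lift.png',np.hstack([cr(T,p,30),cr(S,p,40)])[...,::-1])
```

```text
False False
[ 0.56678748 -0.33575573  0.02064569] [-0.43026653 -0.17440285  0.23505922]
closed 5.9417 [ 0.56668019 -0.33563289  0.0204173 ] [-0.57401121  1.07494757  3.62336062] [ 0.1005936   0.10503519 -0.05325644] 0.25859602625409184
7.8083 [ 0.5664687  -0.33546679  0.18979015] [ 0.72590852 -0.1720183  -2.67347592] [ 0.05321207 -0.16593973  0.0309438 ] 0.2553325519396592
349 168
190 103
```

View pics/lift.png

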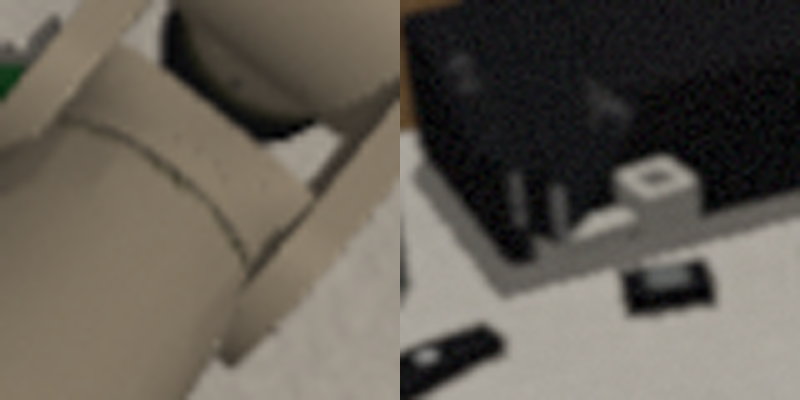

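The crank is held: about 2.6 N of weight on the wrist, gap 0.255. In the scene view the hole centre is at (241.4,138.6). The arm blocks the top view, so I'll find the hub yaw and sag from where this ray meets the 75 mm radius.

Run:
```python
from h import *
import pickle
S=pickle.load(open('c1.pkl','rb'))['scene']; S0=pickle.load(open('c0.pkl','rb'))['scene']
for z in(.18,.185,.19,.195,.2,.205,.21):
    p=onz(S,(241.4,138.6),z); v=p[:2]-[.5665,-.3355]; print(z,p.round(4),np.linalg.norm(v).round(4),np.degrees(np.arctan2(-v[1],-v[0])).round(1))
# unrotated baseline: predicted pixel for rigid lift
print(proj(S0,[.4925,-.345,.03]),proj(S,[.4925,-.345,.20]),proj(S,[.4925,-.345,.19]))
```

```text
0.18 [ 0.4792 -0.3712  0.18  ] 0.0943 22.2
0.185 [ 0.4825 -0.3629  0.185 ] 0.0884 18.1
0.19 [ 0.4858 -0.3547  0.19  ] 0.083 13.4
0.195 [ 0.4891 -0.3465  0.195 ] 0.0782 8.1
0.2 [ 0.4924 -0.3382  0.2   ] 0.0741 2.1
0.205 [ 0.4957 -0.33    0.205 ] 0.071 -4.4
0.21 [ 0.499  -0.3218  0.21  ] 0.0689 -11.5
[243.76249955 181.3357033 ] [240.51124544 137.67069741] [240.71681366 140.43152055]
```

Run:
```python
from h import *
q=quat(np.radians(27.3),1)
env.movel([.648,.0425,.19],.25,q); env.movel([.648,.0425,.145],.1); env.hold(.2)
s=monitor.sense();print(s['clock'],s['position'],s['contact_force'],s['ft_torque'])
T,S=cam('top'),cam('scene')
import pickle; pickle.dump({'top':T,'scene':S},open('c2.pkl','wb'))
def cr(c,p,w):
    u,v=proj(c,p).astype(int); print(u-w,v-w); return cv2.resize(c[0][v-w:v+w,u-w:u+w],(400,400),interpolation=cv2.INTER_CUBIC)
p=[.58,.04,.13]
cv2.imwrite('pics/pre.png',np.hstack([cr(T,p,25),cr(S,p,25)])[...,::-1])
```

```text
10.4083 [0.6483103  0.04246449 0.14580433] [-0.70320018  0.19678293 -2.30777479] [ 0.02848787 -0.1671545  -0.03777724]
222 162
246 209
```

View pics/pre.png

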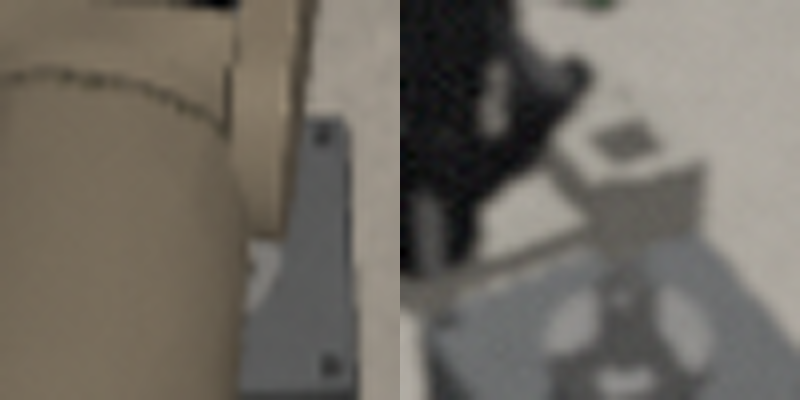

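Run:
```python
from h import *
import pickle
S=pickle.load(open('c2.pkl','rb'))['scene']
print('hub',[onz(S,(274.5,226.25),z).round(4) for z in(.15,.1558)])
for z in(.1,.105,.11): print('tip',z,onz(S,(273.4,243.3),z).round(4),'new',onz(S,(246+220/8,209+297/8),z).round(4))
for y in (-.01,0,.01): print([proj(S,[.573+x-.0,.0425+y,.1558]).round(1) for x in(-.01,0,.01)])
```

```text
hub [array([0.5686, 0.0358, 0.15  ]), array([0.5716, 0.0417, 0.1558])]
tip 0.1 [0.5771 0.0442 0.1   ] new [0.5818 0.0539 0.1   ]
tip 0.105 [0.5794 0.0489 0.105 ] new [0.5841 0.0585 0.105 ]
tip 0.11 [0.5818 0.0536 0.11  ] new [0.5864 0.0632 0.11  ]
[array([275.8, 223.1]), array([272.4, 224.4]), array([268.9, 225.6])]
[array([277.6, 225.4]), array([274.2, 226.6]), array([270.7, 227.8])]
[array([279.4, 227.6]), array([276. , 228.9]), array([272.5, 230.1])]
```

Run:
```python
from h import *
env.movel([.650,.043,.1458],.1)
for z in (.13,.12,.11,.10,.09,.08):
    g=env.movel([.650,.043,z],.05,None,10); s=monitor.sense(); print(z,g,s['position'].round(4),s['contact_force'].round(2),s['ft_torque'].round(2))
    if g: break
print(s['clock'])
S=cam('scene'); u,v=proj(S,[.59,.04,.1]).astype(int); w=30;print(u-w,v-w)
cv2.imwrite('pics/fit.png',cv2.resize(S[0][v-w:v+w,u-w:u+w],(500,500),interpolation=cv2.INTER_CUBIC)[...,::-1])
```

```text
0.13 False [0.6499 0.043  0.1297] [ 0.69  0.47 -1.47] [ 0.02 -0.09  0.05]
0.12 False [0.6498 0.043  0.1195] [-0.56  0.73 -2.09] [ 0.02 -0.13  0.05]
0.11 False [0.6498 0.043  0.1096] [ 0.35  0.23 -3.03] [-0.03 -0.14 -0.01]
0.1 False [0.6498 0.043  0.0995] [-0.06  0.19 -2.46] [ 0.04 -0.13 -0.01]
0.09 False [0.6498 0.043  0.0896] [ 0.17 -0.32 -2.88] [ 0.02 -0.15  0.01]
0.08 True [0.6512 0.043  0.0871] [-3.04  1.32 11.45] [0.02 1.22 0.01]
12.8333
238 213
```

View pics/fit.png

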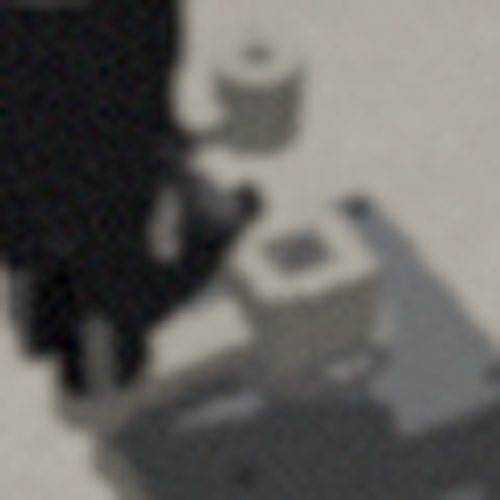

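The guard tripped with the underside at about 0.067, the shoulder height I expect, and the force is upward at the hub. The protruding tip isn't clear in the hole, so I'll probe sideways with a guard to see whether the shaft is captured.

Run:
```python
from h import *
c=np.array([.650,.043,.0885]); env.movel(c,.05)
for d in([0,1],[0,-1],[1,0],[-1,0]):
    g=env.movel(c+np.r_[np.array(d)*.012,0],.03,None,8); s=monitor.sense(); print(d,g,(s['position']-c).round(4),s['contact_force'].round(1),s['ft_torque'].round(2)); env.movel(c,.05)
g=env.movel(c-[0,0,.006],.02,None,20); s=monitor.sense(); print(g,s['position'].round(4),s['contact_force'].round(1),s['clock'])
S=cam('scene'); u,v=proj(S,[.575,.043,.1]).astype(int); w=14;print(u-w,v-w)
cv2.imwrite('pics/fit2.png',cv2.resize(S[0][v-w:v+w,u-w:u+w],(500,500),interpolation=cv2.INTER_CUBIC)[...,::-1])
```

```text
[0, 1] False [-0.0001  0.0126 -0.0001] [-1.4  1.   1.4] [ 0.22  0.18 -0.09]
[0, -1] False [-0.0002 -0.0124 -0.0001] [-2.1 -0.5 -0.1] [-0.08  0.42  0.07]
[1, 0] True [ 0.0019  0.0002 -0.0004] [-1.2 -0.7  4.5] [-0.04  0.3   0.05]
[-1, 0] True [-0.0022 -0.0001  0.0002] [ 4.6 -0.5  0.2] [-0.02 -0.69  0.03]
True [0.6508 0.0431 0.0869] [-4.5  0.1 12.5] 16.3167
259 228
```

View pics/fit2.png

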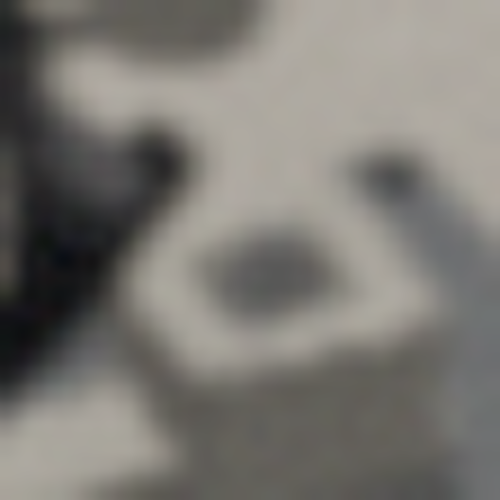

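The x motion is blocked at ±2 mm, so the shaft is captured and centred at x≈0.575. The ±12 mm in y is only rotation within the play. In fit2 the hub sits level on the shoulder. Next I'll work out the disc angle to go and wind most of it.

```bash
cat > wind.py <<'E'
from h import *
C=np.array([.575,.043])
def wind(a0,a1,z=.0878,v=.12,r=.075):
    n=int(np.ceil(abs(a1-a0)/15)); fm=0
    for a in np.linspace(a0,a1,n+1)[1:]:
        t=np.radians(a); env.movel([C[0]+r*np.cos(t),C[1]+r*np.sin(t),z],v)
        s=monitor.sense(); f=np.linalg.norm(s['contact_force']); fm=max(fm,f)
        if f>25: print('STOP',a,s['contact_force']); break
    print('at',a,'fmax',fm,'clock',s['clock'],s['contact_force'].round(1)); return a
E
python3 - <<'E'
from wind import *
import pickle
T=pickle.load(open('c0.pkl','rb'))['top']
dc=np.array([.569,.264])
f=lambda uv,z: (lambda v:(np.degrees(np.arctan2(v[1],v[0])).round(1),np.linalg.norm(v).round(4)))(onz(T,uv,z)[:2]-dc)
pi,po=f((167.6,216.3),.05),f((160,226.5),.05); ii,io=f((146.4,176.7),.066),f((150.4,179.4),.066)
print(pi,po,ii,io, 'crank deg',6*(po[0]-io[0]))
print('60 deg trial'); wind(0,-90)
E
```

```text
(np.float64(155.5), np.float64(0.0666)) (np.float64(151.2), np.float64(0.105)) (np.float64(55.8), np.float64(0.111)) (np.float64(56.0), np.float64(0.0956)) crank deg 571.1999999999999
60 deg trial
at -90.0 fmax 11.2279645069407 clock 18.2667 [-1.8 -8.2  7.4]
```

Run:
```python
from wind import *
a=wind(-90,-540)
T,S=cam('top'),cam('scene')
import pickle; pickle.dump({'top':T,'scene':S},open('c3.pkl','wb'))
r=lambda c,x,y,w,h: cv2.resize(c[0][y:y+h,x:x+w],(400,300),interpolation=cv2.INTER_CUBIC)
cv2.imwrite('pics/w1.png',np.hstack([r(T,135,160,88,66),r(S,250,235,140,105+30)])[...,::-1])
```

```text
at -540.0 fmax 12.718118361460439 clock 27.7667 [0.1 3.3 6.2]
```

View pics/w1.png

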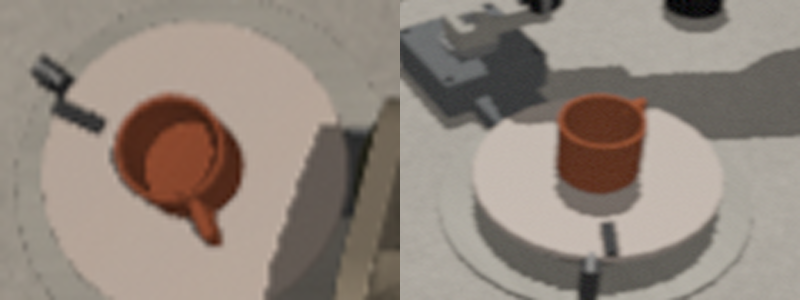

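The pointer is close to the index: its outer end is at top (147.5,183.5) and the index tooth at (150.4,179.4). I'll measure what's left, wind it, and recheck before letting go.

Run:
```python
from wind import *
import pickle
T=pickle.load(open('c3.pkl','rb'))['top']; dc=np.array([.569,.264])
f=lambda uv: (lambda v:np.degrees(np.arctan2(v[1],v[0])))(onz(T,uv,.05)[:2]-dc)
o,i=f((147.5,183.5)),f((157.7,188.2)); print(o,i)
rem=6*(o-56); print('rem',rem)
a=wind(-540,-540-float(np.clip(rem,10,75)))
T,S=cam('top'),cam('scene')
pickle.dump({'top':T,'scene':S},open('c4.pkl','wb'))
r=lambda c,x,y,w,h: cv2.resize(c[0][y:y+h,x:x+w],(400,300),interpolation=cv2.INTER_CUBIC)
cv2.imwrite('pics/w2.png',np.hstack([r(T,135,160,88,66),r(S,250,205,140,135)])[...,::-1])
```

```text
64.42131998966002 64.52335719450728
rem 50.52791993796012
at -590.5279199379602 fmax 7.104830002939103 clock 29.0333 [1.8 2.1 5.6]
```

View pics/w2.png

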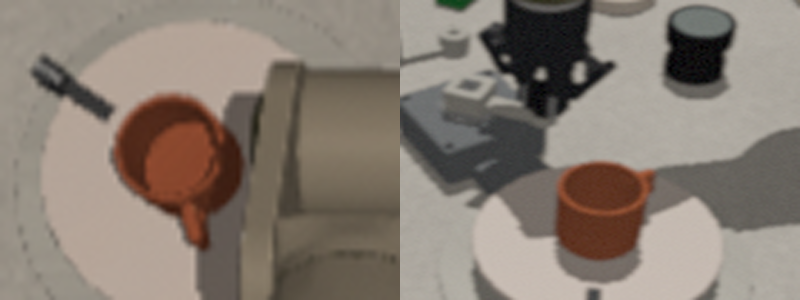

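The pointer is now in line with the index tooth. Opening with the present jaw angle would swing one finger toward the hub. So I'll first turn the wrist 60° about the grip's own axis, then open and rise straight up.

Run:
```python
from h import *
s=monitor.sense(); p=s['position'];j=np.array(s['joints']); j2=j.copy(); j2[5]-=np.radians(60)
k=kinematics.ik(p,quat(np.radians(87.3),1)); print(j2.round(3),np.round(k,3))
assert np.abs(j2-k).max()<.05
env.set_joints(j2); env.hold(.3); print(monitor.sense()['contact_force'],(monitor.sense()['position']-p).round(4))
env.release(); s=monitor.sense(); print(s['contact_force'],s['finger_gap'])
env.movel(p+[0,0,.16],.1); env.hold(.3)
env.reach([.45,-.2,.3],quat(np.radians(87.3),1)); env.hold(.5)
print(monitor.sense()['clock'],monitor.sense()['contact_force'])
T,S=cam('top'),cam('scene')
r=lambda c,x,y,w,h: cv2.resize(c[0][y:y+h,x:x+w],(400,300),interpolation=cv2.INTER_CUBIC)
cv2.imwrite('pics/end.png',np.hstack([r(T,135,155,140,105),r(S,230,215,140,135)])[...,::-1])
```

```text
[-3.100e-02  4.930e-01  1.639e+00  1.000e-03  1.007e+00  1.500e-02] [-0.031  0.495  1.637 -0.     1.01   0.017]
[-10.92839697  12.45040808  14.26731418] [-0.0024  0.0011 -0.0001]
[ 0.56053282 -0.93870786 -0.80101362] 0.9996891776573149
34.8 [ 0.90431076  0.48175827 -0.53357409]
```

View pics/end.png

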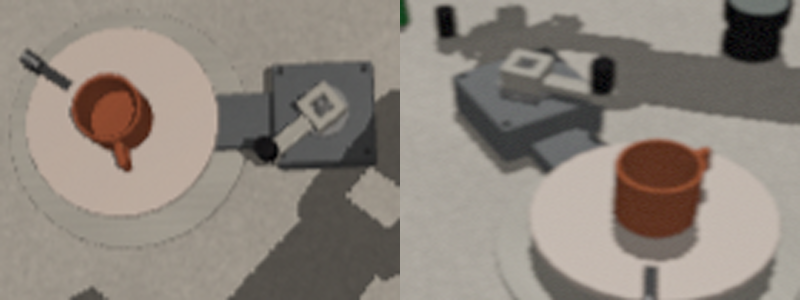

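The hub is seated. The underside stopped at 0.067 m, so even if the shoulder had no height above the 0.060 m gearbox top, it would be less than 10 mm high. The pointer is in line with the index tooth and the arm is clear, so I'm handing in.

Run:
```python
from h import *
job.hand_in(); print(monitor.sense()['clock'])
```

```text
the job is handed in; nothing more can be done
the job is handed in; nothing more can be done
```

The job is done and handed in. I picked up the square-hubbed crank by its grip and fitted it on the gearbox shaft. I then wound it about 590° clockwise and let go with the arm clear of everything, at about 35 s.

- **Pointer:** The last pictures show it in line with the index tooth. I judged this by eye after winding the measured remainder of about 8° of disc; I did not re-measure the distance.
- **Crank fit:** It stayed on the shaft after release. The descent stopped with the underside at about 67 mm above the table, and the sideways x probe was blocked at ±2 mm, so the shaft is inside the hole.
- **Weaker checks:**
  - I never clearly saw the shaft tip standing out of the hub, so the fit rests on the stop height, the probe and the winding itself.
  - The camera put the shaft tip at 97 mm; the stop height implies about 107 mm.
  - In y the crank moved ±12 mm freely, which I took to be the expected rotational play.
- **Forces:** During winding the wrist force stayed below 13 N. The highest reading I took was about 22 N, when I turned the wrist just before opening the gripper. I saw no sign of contact with the turntable, though nothing measures that directly.

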